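# Stand the leaning sample cups back up

### The arm

A 6-joint arm with a two-finger parallel gripper is mounted at the origin on the work surface. World frame = base frame: x ahead of the robot, y to its left, z up, the work surface at z = 0. Lengths are in m, angles in rad, forces in N, time in s.
With the tool pointing down it reaches from about 0.3 to 0.875 m from the base axis. Payload 6.4 kg.
Tool frame: the origin (TCP) lies at the very end of the fingers, on their centre line; the grasp point (between the pads) lies 19 mm behind it; z points along the fingers, y is the line along which they close (so a half turn about z gives the same grasp; the last joint's range is limited). The gripper opens to 85 mm and grips with 20 to 120 N. Pads are 22 mm wide; open, the fingers measure 114 mm over their backs; the gripper's body (76 mm by 85 mm) begins 54 mm behind the grasp point. The pads swing forward as they close: fully open they stand 13 mm farther back than shut.
Start: joints at [-0.206, 0.181, 1.607, -0, 1.354, -0.206], TCP at [0.575, 0, 0.192] pointing down, gripper open.
Joint ranges: [-2.99, 2.99], [-0.89, 2.07], [0.3, 2.58], [-1.14, 4.28], [0, 2.63], [-3.12, 3.12]. Speed limits (rad/s): [2.57, 2.57, 3.01, 3.14, 3.14, 3.14].

### API

Orientations are given as a unit quaternion [w, x, y, z].
In Python, from bench import * gives the robot as it stands. The module is installed in compiled form; this text tells all that it offers.
- The arm moves only by the tool arm_command, never from a script. Its arguments are lists of equal length, an entry for each row: "dp": the shift along the tool's x, y, z in units of 0.25 m (1.0 is 0.25 m), a list of three; "turn": the turn, a rotation vector about the tool's x, y, z in units of 30 degrees (1.0 is 30 degrees), a list of three; "jaw": the opening, from 0 (shut) to 1 (fully open). A call has 1 to 5 rows; each row is the pose to reach, as a shift and turn from the pose commanded when the call began, along the tool's axes at that moment; what a row does not reach only later rows make up. A row lasts 1/8 s, in which the tool goes at most 62.5 mm and 10.7 degrees, less where a joint would pass 70% of its speed; a pose out of reach is approached as far as the arm can. A call with a number of a shift or a turn outside -1 to 1 is refused whole. A call with a gripper value outside its range is refused whole. The fingers move at their own pace and stop on an object; the grip force is fixed at half the most. Time passes only in rows, so rows that repeat a pose let the fingers close. It gives the time, the measured TCP pose, the force, the opening and the grip force at its end, in the units of the state.
- get_obs(): the state, without advancing time (a new reading comes with each control period).
- camera(name): name is "scene" or "side" or "wrist"; returns the picture (420x560x3 uint8, blue, green, red); there is no depth.
- get_calibration(name): a dict with "camera_matrix" (3x3 intrinsics, pixels), "R" (3x3) and "t" (3): a world point X has camera coordinates R X + t; the wrist camera has in their place "mount" (4x4, takes a point from camera to tool coordinates, whose origin is the TCP and whose axes are the flange's). Camera axes: x right, y down, z forward; pixel columns grow to the right and rows downward; lengths in m; the calibration is good to about 2 mm. A picture is of the moment at which its call begins: read the wrist's pose just before it. get_calibration takes no time and is no camera call.
- hand_in(): hands the job in; it is judged then, once.
The state is a dict: "time_s": time; "q": joint angles; "dq": joint speeds; "joint_efforts": joint torques, N m; "eef_pos": TCP position; "eef_rot": TCP orientation; "wrist_force": force on the tool from outside, world axes, zero at the start; "torque": the same for the moment, N m; "opening": opening from 0.0 (shut) to 1.0 (fully open); "grasp_force": force on a finger pad.
Only numpy, scipy, OpenCV 4.12 (cv2) and the standard library are available. Lean on these libraries where they do the work, as an engineer would, in place of code of your own. Each camera call takes 0.05 s, during which the arm holds its last target. There are 200 camera calls.

### The job

Two steel sample cups have tipped back and lean against the two side walls of the red tray. Push each one upright with the fingertips so that both stand on their bases about where they are, ready to be filled. Push gently: do not pick up, drag about or knock flat either cup, and leave the standing cup, the mug and the bottle alone.

Things in the scene. Friction and masses are not known exactly. Their poses are not given: they have to be found in the camera images.
- tray: Red plastic tray, does not move. 330 mm (its x) by 390 mm (its y) outside, 50 mm high, walls 5 mm, floor 4 mm thick; a flange 10 mm wide runs outwards round its top edge. Origin: centre of its underside, on the bench. Its side walls are those at its +y (left) and -y (right) sides, inner faces 190 mm from the origin; the bench beyond them is free for 80 mm.
- cup_left: Steel cup, 52 mm diameter, 105 mm tall, 0.12 to 0.21 kg. Origin: centre of its base; z: its axis, base to mouth. Leans about 42 degrees over the tray's left (+y) wall: base edge on the tray floor, side on the wall top, rim overhanging past the flange, 80 to 86 mm above the bench. Stays leaning; once pushed within 20 degrees of upright it rocks onto its base.
- cup_right: Steel cup, 52 mm diameter, 105 mm tall, 0.12 to 0.21 kg. Origin: centre of its base; z: its axis, base to mouth. Leans about 39 degrees over the tray's right (-y) wall: base edge on the tray floor, side on the wall top, rim overhanging past the flange, 80 to 86 mm above the bench. Stays leaning; once pushed within 20 degrees of upright it rocks onto its base.
- cup_standing: The same kind of steel cup, 52 mm diameter, 105 mm tall, already standing upright in the middle of the tray between the leaning cups. Origin: centre of its underside. Leave alone.
- mug: Steel measuring mug standing in the middle of the tray, about 80 mm diameter, 85 mm tall, with a loop handle at its +y side. Origin: centre of its underside. Leave alone.
- amber_bottle: Amber reagent bottle with red cap, 68 mm diameter, 170 mm tall, standing on the bench to the left of the tray. Origin: centre of its underside. Leave alone.

How it is judged:
At the end, for the whole second after the job is handed in: Both cups that were leaning stand upright on the tray floor (axis within 0.06 rad of vertical, base on the floor within 4 mm), at rest, each base centre within 60 mm of where it began; standing cup, mug and bottle upright and within 20 mm of where they began (angle between each of cup_left, cup_right's own z axis and vertical below 0.06 rad and z of cup_left in the frame of tray between 0 and 0.008 m and distance of each of cup_left, cup_right from where it was at the start of the episode below 0.06 m and linear speed of each of cup_left, cup_right below 0.02 m/s and angular speed of each of cup_left, cup_right below 0.2 rad/s and z of cup_right in the frame of tray between 0 and 0.008 m and distance of each of cup_standing, mug, amber_bottle from where it was at the start of the episode below 0.02 m and angle between each of cup_standing, mug, amber_bottle's own z axis and vertical below 0.15 rad); the robot touches nothing.
It fails at once if a leaning cup is pushed with the arm or the gripper's body instead of the fingers (over 1 N) (contact force between the arm and cup_left above 1 N or contact force between the arm and cup_right above 1 N).
It fails at once if a leaning cup is picked up (centre of its base more than 40 mm above the bench) or dragged or carried more than 80 mm (height (world z) of any of cup_left, cup_right above 0.04 m or distance of any of cup_left, cup_right from where it was at the start of the episode above 0.08 m).
It fails at once if a leaning cup is knocked flat (tilts beyond 60 degrees) (angle between any of cup_left, cup_right's own z axis and vertical above 1.05 rad).
It fails at once if a leaning cup is pushed or pinched roughly (fingers press it with more than 15 N) (contact force between the fingers and cup_left above 15 N or contact force between the fingers and cup_right above 15 N).
It fails at once if the standing cup, the mug or the bottle is disturbed (moved more than 20 mm or tilted more than 0.2 rad) (distance of any of cup_standing, mug, amber_bottle from where it was at the start of the episode above 0.02 m or angle between any of cup_standing, mug, amber_bottle's own z axis and vertical above 0.2 rad).
It also fails if it takes over 48 s, if anything falls off the work surface, if the arm or the gripper's body presses on something with over 40 N, if the wrist force passes 120 N, or if a joint passes its speed limit or range.

## Working session

There is one attempt and no reset: what is moved stays moved. The work goes in short steps, Python scripts to look and compute and a tool call to move; the robot and the scene stay as the last step left them, time stands still between calls to the robot, and variables do not carry over. Pictures are saved under pics/ and viewed, at most 10 in all, crops included, and the job is handed in when it is done.

Besides the shell and the picture viewer there is one more tool, called by a JSON object that holds its "api" and its "payload". arm_command: Moves the arm, as the interface text tells. Its arguments: {"type":"object","properties":{"dp":{"type":"array"},"turn":{"type":"array"},"jaw":{"type":"array"}},"required":["dp","turn","jaw"]}

```bash
mkdir -p pics; python3 - <<'E'
from bench import *
import cv2,numpy as np
for n in("scene","side"):
    cv2.imwrite(f"pics/{n}0.png",camera(n)); c=get_calibration(n)
    print(n,c["camera_matrix"].round(1).tolist(),c["R"].round(3).tolist(),c["t"].round(3).tolist())
o=get_obs();print(o)
print(get_calibration("wrist"))
E
```

```text
scene [[451.0, 0.0, 273.6], [0.0, 451.0, 207.1], [0.0, 0.0, 1.0]] [[-0.055, 0.998, -0.013], [0.726, 0.031, -0.687], [-0.686, -0.047, -0.726]] [-0.109, -0.367, 1.252]
side [[399.1, 0.0, 275.0], [0.0, 399.1, 206.7], [0.0, 0.0, 1.0]] [[-0.819, -0.574, 0.01], [-0.37, 0.514, -0.774], [0.439, -0.637, -0.633]] [0.547, 0.164, 0.59]
{'time_s': 0.1, 'q': array([-2.06318364e-01,  1.81476234e-01,  1.60793420e+00,  3.92203825e-05,
        1.35383396e+00, -2.06302143e-01]), 'dq': array([-8.94759884e-05, -3.00071258e-03, -7.37383228e-04,  7.89587799e-04,
        4.83417563e-04, -1.93332306e-03]), 'joint_efforts': array([-2.02498759e-04, -4.45872438e+01, -3.52238703e+01, -4.27332343e-04,
        4.16999465e-03,  3.20961749e-05]), 'eef_pos': array([5.74417994e-01, 1.42786288e-04, 1.90856328e-01]), 'eef_rot': array([-7.01698245e-04,  7.07115271e-01,  7.07097809e-01, -4.35939636e-04]), 'wrist_force': array([ 0.29891892,  0.02871123, -0.5491    ]), 'torque': array([0.01281471, 0.04243263, 0.0036476 ]), 'grasp_force': 0.0, 'opening': 1.0021075033274138}
{'camera_matrix': array([[298.79431916,   0.        , 283.43341063],
       [  0.        , 298.79431916, 206.00262864],
       [  0.        ,   0.        ,   1.        ]]), 'mount': array([[ 5.80927559e-04, -9.50277095e-01, -3.11405050e-01,
         7.78732107e-02],
       [ 9.99999592e-01,  3.36726417e-04,  8.37956613e-04,
         9.47671621e-04],
       [-6.91432669e-04, -3.11405410e-01,  9.50276903e-01,
        -1.82003502e-01],
       [ 0.00000000e+00,  0.00000000e+00,  0.00000000e+00,
         1.00000000e+00]])}
```

View pics/scene0.png

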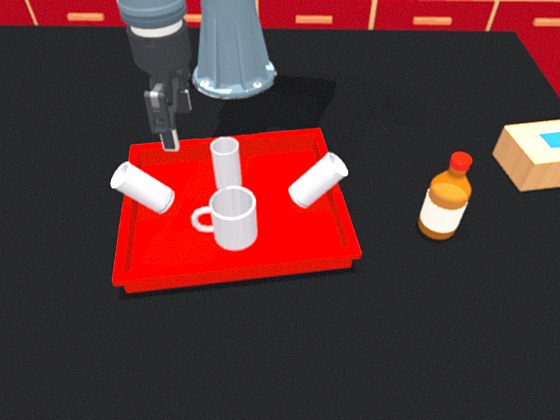

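View pics/side0.png

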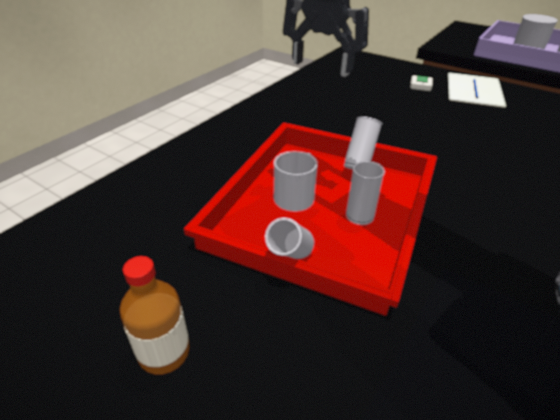

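The scene view faces the robot, with image right as +y. cup_left leans at about (318,181) with its mouth at (340,165), cup_right leans at about (143,188), and the bottle is at (443,200). In the side view cup_left's mouth is at (284,238) and cup_right is at (363,142).

```bash
cat > h.py <<'E'
import numpy as np,cv2
from bench import *
def ray(n,p):
    c=get_calibration(n);R,t=np.array(c["R"]),np.array(c["t"])
    return -R.T@t, R.T@np.linalg.inv(c["camera_matrix"])@[p[0],p[1],1.]
def onz(n,p,z):
    o,d=ray(n,p);return (o+d*(z-o[2])/d[2]).round(4)
E
python3 - <<'E'
from h import *
a=cv2.imread("pics/scene0.png");h=cv2.cvtColor(a,cv2.COLOR_BGR2HSV)
m=((h[...,1]>150)&((h[...,0]<8)|(h[...,0]>172))&(h[...,2]>60)).astype('uint8');m[:110]=0;m[:,380:]=0
c=max(cv2.findContours(m,0,2)[0],key=cv2.contourArea);hu=cv2.convexHull(c)
ap=cv2.approxPolyDP(hu,4,True)[:,0]
for p in ap: print("tray",p,onz("scene",p,.05))
w=((h[...,1]<60)&(h[...,2]>120)).astype('uint8')
for c in cv2.findContours(w,0,2)[0]:
    if cv2.contourArea(c)>300:
        r=cv2.boxPoints(cv2.minAreaRect(c)).round(1)
        print(cv2.contourArea(c),r.tolist(),[onz("scene",p,.08).tolist() for p in r])
print("bottle base",onz("scene",(440,222),0.03),"cap",onz("scene",(460,158),.17))
A=cv2.resize(a[125:290,100:360],None,fx=3,fy=3,interpolation=2);cv2.imwrite("pics/c.png",A)
E
```

```text
tray [320 128] [0.3019 0.2297 0.05  ]
tray [361 251] [0.6423 0.2934 0.05  ]
tray [350 267] [0.6763 0.2728 0.05  ]
tray [131 293] [ 0.7423 -0.0737  0.05  ]
tray [113 285] [ 0.7289 -0.1066  0.05  ]
tray [131 144] [ 0.374  -0.1754  0.05  ]
888.0 [[412.70001220703125, 220.3000030517578], [427.6000061035156, 188.8000030517578], [466.1000061035156, 207.0], [451.20001220703125, 238.5]] [[0.5958, 0.3804, 0.08], [0.5174, 0.4193, 0.08], [0.5605, 0.4779, 0.08], [0.6333, 0.4369, 0.08]]
1648.5 [[106.30000305175781, 184.0], [122.80000305175781, 158.3000030517578], [177.3000030517578, 193.1999969482422], [160.8000030517578, 218.89999389648438]] [[0.5295, -0.1717, 0.08], [0.4558, -0.1619, 0.08], [0.548, -0.0344, 0.08], [0.6114, -0.0502, 0.08]]
1561.5 [[285.29998779296875, 190.60000610351562], [331.29998779296875, 149.0], [350.8999938964844, 170.6999969482422], [304.8999938964844, 212.1999969482422]] [[0.533, 0.1613, 0.08], [0.4108, 0.2486, 0.08], [0.474, 0.2836, 0.08], [0.585, 0.1973, 0.08]]
3978.5 [[192.0, 249.0], [192.0, 136.0], [255.0, 136.0], [255.0, 249.0]] [[0.6741, 0.0154, 0.08], [0.3798, -0.
[... 212 characters left out ...]
3221, 0.6151, 0.08], [0.2969, 0.7325, 0.08], [0.4253, 0.6934, 0.08], [0.4468, 0.587, 0.08]]
415.5 [[193.89999389648438, 44.599998474121094], [239.60000610351562, 42.29999923706055], [242.39999389648438, 95.9000015258789], [196.6999969482422, 98.19999694824219]] [[-0.014, -0.1039, 0.08], [-0.0306, 0.0174, 0.08], [0.2273, 0.0515, 0.08], [0.2405, -0.0522, 0.08]]
423.0 [[129.8000030517578, 25.200000762939453], [181.6999969482422, 18.799999237060547], [183.60000610351562, 33.70000076293945], [131.60000610351562, 40.099998474121094]] [[-0.1241, -0.3091, 0.08], [-0.1696, -0.1676, 0.08], [-0.0761, -0.1438, 0.08], [-0.0344, -0.2792, 0.08]]
bottle base [0.5525 0.4472 0.03  ] cap [0.5363 0.4474 0.17  ]
```

View pics/c.png

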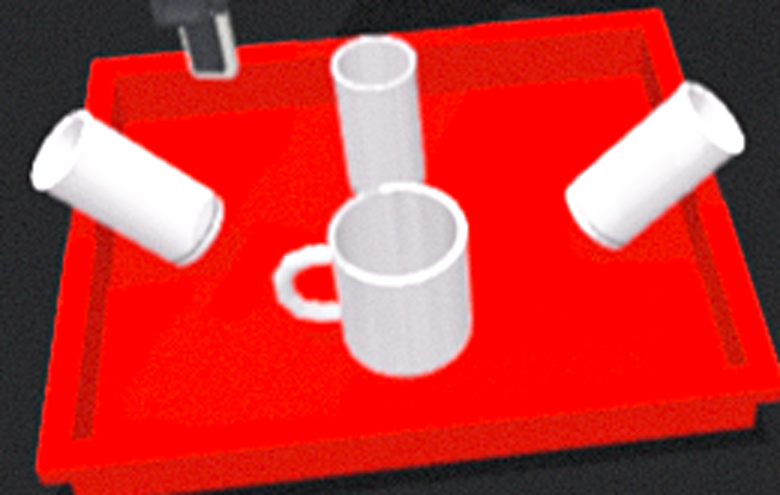

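The crop shows the tray yawed by about 10°. cup_left's mouth centre is at crop (714,118), full image (338,164), and cup_right's is at crop (60,150), full image (120,175). The mug handle points away from both.

```bash
python3 - <<'E'
from h import *
P=lambda x,y:(100+x/3,125+y/3)
cor=np.array([onz("scene",P(*p),.05) for p in[(92,60),(660,10),(780,393),(38,482)]])
c=cor.mean(0)
d=(cor[1]-cor[0])+(cor[2]-cor[3]);e=(cor[3]-cor[0])+(cor[2]-cor[1])
yw=np.arctan2(-d[0]+e[1],d[1]+e[0]);print("c",c,"yaw",np.degrees(yw))
ux=np.array([np.cos(yw),np.sin(yw)]);uy=np.array([-ux[1],ux[0]])
def T(n,p):
    q=p[:2]-c[:2];print(n,p,"tray",(q@ux).round(4),(q@uy).round(4))
T("L mouth",onz("scene",P(714,118),.100));T("L base",onz("scene",P(597,222),.014))
T("R mouth",onz("scene",P(60,150),.102));T("R base",onz("scene",P(202,235),.014))
T("bottle",onz("scene",(440,222),.03))
T("stand",onz("scene",P(373,64),.105))
T("mug",onz("scene",P(398,233),.085))
# side view of left mouth
T("L mouth side",onz("side",(284,238),.100))
E
```

```text
c [0.515925 0.059675 0.05    ] yaw 10.581958875155676
L mouth [0.4796 0.2572 0.1   ] tray 0.0006 0.2008
L base [0.4885 0.1874 0.014 ] tray -0.0035 0.1306
R mouth [ 0.5275 -0.1406  0.102 ] tray -0.0254 -0.199
R base [ 0.5116 -0.073   0.014 ] tray -0.0286 -0.1296
bottle [0.5525 0.4472 0.03  ] tray 0.1071 0.3742
stand [0.4416 0.04   0.105 ] tray -0.0767 -0.0057
mug [0.5722 0.07   0.085 ] tray 0.0572 -0.0002
L mouth side [0.4725 0.2586 0.1   ] tray -0.0062 0.2035
```

{"api": "arm_command", "payload": {"dp": [[0.2,-0.09,0],[0.4,-0.18,0],[0.6,-0.27,0],[0.8,-0.36,0],[1.0,-0.43,0]], "turn": [[0,0,-0.1],[0,0,-0.2],[0,0,-0.35],[0,0,-0.35],[0,0,-0.35]], "jaw": [0.3,0.3,0.3,0.3,0.3]}}

```text
time_s: 0.72
eef_pos: [0.4662, 0.2514, 0.1914]
eef_rot: [-0.0, 0.639, 0.769, -0.0]
wrist_force: [0.8, -0.3, 0.7]
opening: 0.298
grasp_force: 0.0
```

{"api": "arm_command", "payload": {"dp": [[0.12,0.02,0],[0.24,0.04,0],[0.24,0.04,0.16],[0.24,0.04,0.32],[0.24,0.04,0.475]], "turn": [[0,0,0],[0,0,0],[0,0,0],[0,0,0],[0,0,0]], "jaw": [0.3,0.3,0.3,0.3,0.3]}}

```text
time_s: 1.35
eef_pos: [0.4659, 0.3109, 0.0714]
eef_rot: [-0.0, 0.639, 0.769, -0.0]
wrist_force: [0.1, 0.4, 0.1]
opening: 0.301
grasp_force: 0.0
```

```bash
python3 - <<'E'
from h import *
o=get_obs();print(o["eef_pos"],o["wrist_force"])
a=camera("scene")[90:290,100:400];b=camera("side")[90:290,180:480]
cv2.imwrite("pics/d.png",cv2.resize(np.vstack([a,b]),None,fx=1.5,fy=1.5))
E
```

```text
[0.46585935 0.31085878 0.07136094] [0.14065528 0.41189416 0.06593334]
```

View pics/d.png

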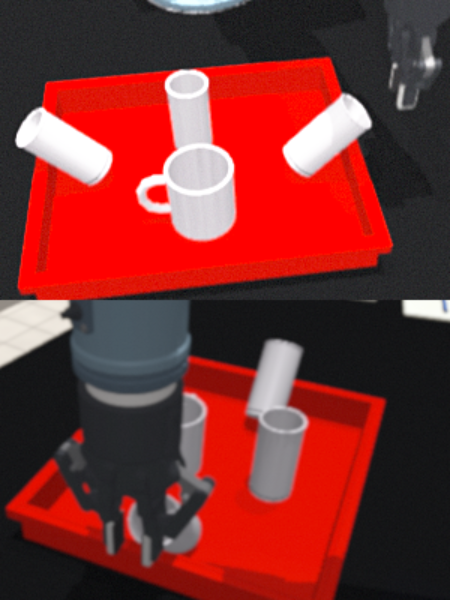

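The fingers sit just outside cup_left's rim: scene crop finger (405,105), rim (358,118). Both are clear of the tray and bottle. Pushing slowly along -x of the tool.

{"api": "arm_command", "payload": {"dp": [[-0.02,0,0],[-0.04,0,0],[-0.06,0,0],[-0.08,0,0],[-0.1,0,0]], "turn": [[0,0,0],[0,0,0],[0,0,0],[0,0,0],[0,0,0]], "jaw": [0.3,0.3,0.3,0.3,0.3]}}

```text
time_s: 2.08
eef_pos: [0.4712, 0.2859, 0.0733]
eef_rot: [0.0, 0.639, 0.769, 0.0]
wrist_force: [-0.2, 0.5, 0.2]
opening: 0.302
grasp_force: 0.0
```

{"api": "arm_command", "payload": {"dp": [[-0.015,0,0],[-0.03,0,0],[-0.045,0,0],[-0.06,0,0],[-0.075,0,0]], "turn": [[0,0,0],[0,0,0],[0,0,0],[0,0,0],[0,0,0]], "jaw": [0.3,0.3,0.3,0.3,0.3]}}

```text
time_s: 2.7
eef_pos: [0.4744, 0.2676, 0.0729]
eef_rot: [-0.0, 0.639, 0.769, -0.0]
wrist_force: [-1.0, 0.6, 0.4]
opening: 0.297
grasp_force: 0.0
```

```bash
python3 - <<'E'
from h import *
o=get_obs();print(o["eef_pos"],o["wrist_force"])
a=camera("scene")[90:290,100:400];b=camera("side")[90:290,180:480]
cv2.imwrite("pics/e.png",cv2.resize(np.vstack([a,b]),None,fx=1.5,fy=1.5))
E
```

```text
[0.47438397 0.26758306 0.07290611] [-1.01922015  0.62035039  0.37733713]
```

View pics/e.png

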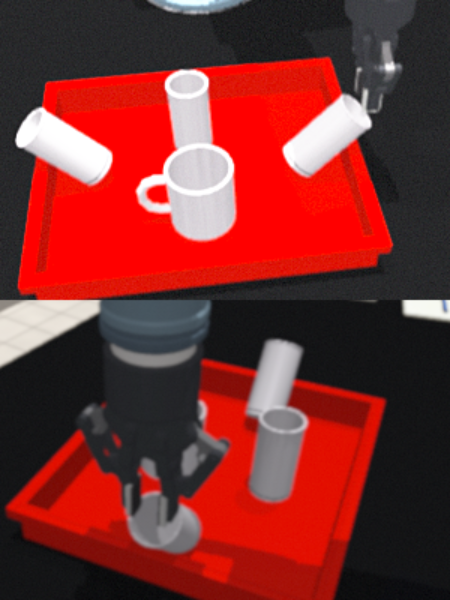

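Unclear: in the side crop the fingertips at (150,510) sit at the mouth, while cup_left's rim at scene crop (368,120) looks unmoved. I'll check with the wrist camera.

```bash
python3 - <<'E'
from h import *
w=camera("wrist");s=cv2.resize(camera("side")[160:300,230:370],None,fx=3,fy=3,interpolation=2)
w=cv2.resize(w[:,100:460],(360,420))
cv2.imwrite("pics/f.png",np.hstack([w,s]))
for n in("side","scene"):
    c=get_calibration(n);p=c["camera_matrix"]@(c["R"]@get_obs()["eef_pos"]+c["t"]);print(n,p[:2]/p[2])
E
```

```text
side [278.93357068 254.42232095]
scene [342.1674872  173.39009919]
```

View pics/f.png

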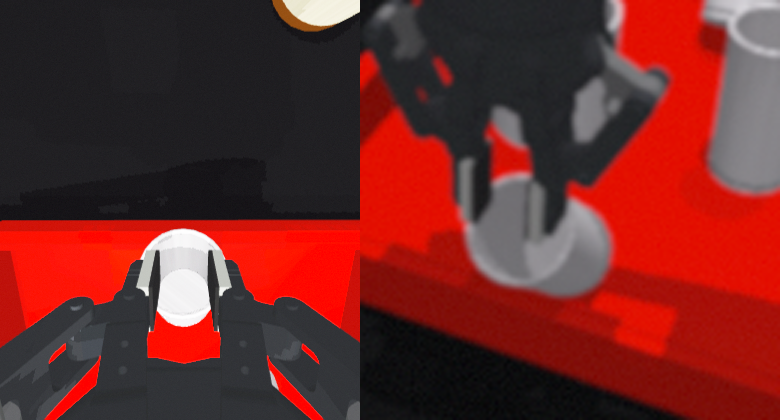

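The wrist view shows both tips, at (147,262) and (220,262), inside the mouth outline. Partly open, the pads sit higher than the TCP and passed over the low rim without touching it. I'll back straight out, close the jaw and go lower.

{"api": "arm_command", "payload": {"dp": [[0.05,0,0],[0.1,0,0],[0.15,0,0],[0.18,0,0],[0.18,0,0]], "turn": [[0,0,0],[0,0,0],[0,0,0],[0,0,0],[0,0,0]], "jaw": [0.3,0.3,0.3,0.3,0.3]}}

```text
time_s: 3.52
eef_pos: [0.4659, 0.3128, 0.0729]
eef_rot: [0.0, 0.639, 0.769, -0.0]
wrist_force: [-0.3, 0.0, 0.2]
opening: 0.304
grasp_force: 0.0
```

{"api": "arm_command", "payload": {"dp": [[0,0,0.01],[0,0,0.02],[0,0,0.04],[0,0,0.04],[0,0,0.04]], "turn": [[0,0,0],[0,0,0],[0,0,0],[0,0,0],[0,0,0]], "jaw": [0.05,0.05,0.05,0.05,0.05]}}

```text
time_s: 4.15
eef_pos: [0.4662, 0.312, 0.0629]
eef_rot: [-0.0, 0.639, 0.769, -0.0]
wrist_force: [0.0, -0.1, 0.0]
opening: 0.05
grasp_force: 0.0
```

```bash
python3 - <<'E'
from h import *
o=get_obs();print(o["eef_pos"],o["wrist_force"])
a=cv2.resize(camera("scene")[120:240,270:400],None,fx=3,fy=3,interpolation=2);b=cv2.resize(camera("side")[160:280,210:340],None,fx=3,fy=3,interpolation=2)
cv2.imwrite("pics/g.png",np.hstack([a,b]))
E
```

```text
[0.46620194 0.31195348 0.06287897] [ 0.02619626 -0.14984105  0.01635564]
```

View pics/g.png

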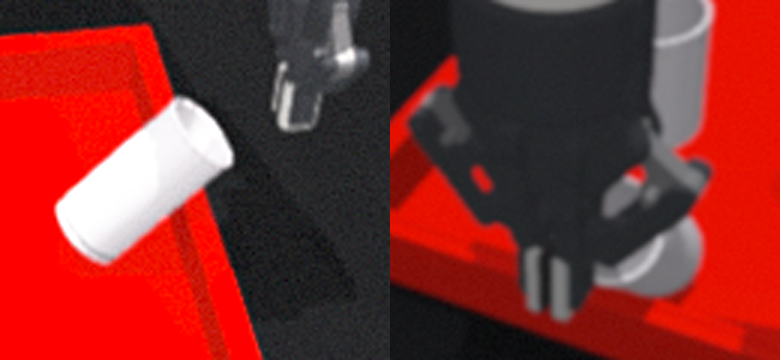

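The cup is unmoved. The nearly closed tips are at scene crop (297,130) and side crop (548,315), which I'll triangulate, and cup_left's outer rim is at (230,163).

```bash
python3 - <<'E'
from h import *
def pr(n,X):
    c=get_calibration(n);p=c["camera_matrix"]@(c["R"]@X+c["t"]);return (p[:2]/p[2]).round(1)
e=get_obs()["eef_pos"];print("tcp px",pr("scene",e),pr("side",e))
A=[ray("scene",(369,163)),ray("side",(262.7,265))]
M=sum(np.eye(3)-np.outer(d,d)/(d@d) for o,d in A);v=sum((np.eye(3)-np.outer(d,d)/(d@d))@o for o,d in A)
print("tip",np.linalg.solve(M,v),"tcp",e)
print(onz("scene",(346.7,174.3),.085))
E
```

```text
tcp px [364.5 175. ] [265.6 280.6]
tip [0.46877305 0.31548075 0.0961784 ] tcp [0.46631144 0.31209338 0.06307119]
[0.4899 0.2742 0.085 ]
```

```bash
python3 - <<'E'
from h import *
from scipy.spatial.transform import Rotation as Ro
o=get_obs();e=o["eef_pos"];q=o["eef_rot"]
out=[]
for n in("scene","side","wrist"):
    c=get_calibration(n);K=c["camera_matrix"];a=camera(n)
    a=(255*(a/255.)**.4).astype('uint8')
    pts=[]
    for dz in(0,.02,.04):
        if n=="wrist":
            Mi=np.linalg.inv(c["mount"]);p=K@(Mi@[0,0,-dz,1])[:3]
        else: p=K@(c["R"]@(e+[0,0,dz])+c["t"])
        pts.append(p[:2]/p[2])
    x0,y0=(np.array(pts[0])-[45,75]).astype(int);x0=max(x0,0);y0=max(0,min(y0,300))
    b=cv2.resize(a[y0:y0+120,x0:x0+90],(270,360),interpolation=cv2.INTER_CUBIC)
    for p in pts: cv2.drawMarker(b,tuple(int(v) for v in 3*(p-[x0,y0])),(0,255,0),0,9,1)
    out.append(b);print(n,np.round(pts,1).tolist())
cv2.imwrite("pics/h.png",np.hstack(out))
E
```

```text
scene [[364.5, 175.0], [365.9, 167.2], [367.4, 159.2]]
side [[265.6, 280.6], [265.5, 271.0], [265.4, 260.9]]
wrist [[282.3, 232.0], [282.2, 245.2], [282.1, 261.6]]
```

View pics/h.png

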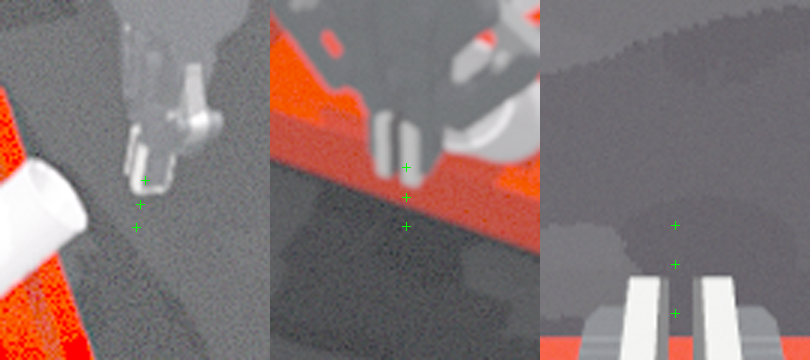

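The three green TCP markers show the real fingertips end about 27 mm behind the reported TCP, consistently in all three views. That explains the pass over the rim, so I'll lower by 20 mm, putting the tips at about 0.071 m, and push again.

{"api": "arm_command", "payload": {"dp": [[0,0,0.04],[0,0,0.08],[-0.03,0,0.08],[-0.06,0,0.08],[-0.09,0,0.08]], "turn": [[0,0,0],[0,0,0],[0,0,0],[0,0,0],[0,0,0]], "jaw": [0.05,0.05,0.05,0.05,0.05]}}

```text
time_s: 5.03
eef_pos: [0.4707, 0.2893, 0.0432]
eef_rot: [0.0, 0.64, 0.769, 0.0]
wrist_force: [-0.8, -0.8, 0.5]
opening: 0.047
grasp_force: 0.0
```

{"api": "arm_command", "payload": {"dp": [[-0.015,0,0],[-0.03,0,0],[-0.04,0,0],[-0.05,0,0],[-0.06,0,0]], "turn": [[0,0,0],[0,0,0],[0,0,0],[0,0,0],[0,0,0]], "jaw": [0.05,0.05,0.05,0.05,0.05]}}

```text
time_s: 5.65
eef_pos: [0.4737, 0.2759, 0.0437]
eef_rot: [0.0, 0.639, 0.769, 0.001]
wrist_force: [-0.1, 3.5, 3.3]
opening: 0.052
grasp_force: 2.4
```

```bash
cat > look.py <<'E'
from h import *
import sys
o=get_obs();print(o["eef_pos"],o["wrist_force"])
a=camera("scene")
cv2.imwrite("pics/%s.png"%sys.argv[1],a)
h=cv2.cvtColor(a,cv2.COLOR_BGR2HSV);w=((h[...,1]<60)&(h[...,2]>140)).astype('uint8');w[:,380:]=0;w[:125]=0
for c in cv2.findContours(w,0,2)[0]:
    if cv2.contourArea(c)>300:
        (cx,cy),(ma,mb),an=cv2.fitEllipse(c);print("blob",cv2.boundingRect(c),"axes",round(ma),round(mb),"angle",round(an))
E
python3 look.py i
```

```text
[0.47371316 0.27585724 0.04365124] [-0.06232764  3.47889858  3.30829059]
blob (110, 161, 65, 52) axes 30 77 angle 120
blob (287, 152, 60, 55) axes 31 72 angle 50
blob (191, 136, 65, 114) axes 60 113 angle 175
```

```bash
python3 - <<'E'
from h import *
for f in("scene0","i"):
    a=cv2.imread(f"pics/{f}.png");h=cv2.cvtColor(a,cv2.COLOR_BGR2HSV);w=((h[...,1]<60)&(h[...,2]>140)).astype('uint8');w[:,380:]=0;w[:125]=0
    for c in cv2.findContours(w,0,2)[0]:
        if cv2.contourArea(c)>300:
            (cx,cy),(ma,mb),an=cv2.fitEllipse(c);print(f,cv2.boundingRect(c),round(ma),round(mb),"angle",round(an))
E
```

```text
scene0 (110, 161, 64, 52) 30 77 angle 120
scene0 (289, 152, 59, 55) 30 73 angle 49
scene0 (192, 137, 64, 113) 59 113 angle 177
i (110, 161, 65, 52) 30 77 angle 120
i (287, 152, 60, 55) 31 72 angle 50
i (191, 136, 65, 114) 60 113 angle 175
```

Contact made with a modest 3.5 N plus upward friction. I'll follow the rim's arc, moving in and up together.

{"api": "arm_command", "payload": {"dp": [[-0.01,0,-0.01],[-0.02,0,-0.018],[-0.03,0,-0.026],[-0.04,0,-0.033],[-0.05,0,-0.04]], "turn": [[0,0,0],[0,0,0],[0,0,0],[0,0,0],[0,0,0]], "jaw": [0.05,0.05,0.05,0.05,0.05]}}

```text
time_s: 6.32
eef_pos: [0.4754, 0.2627, 0.0531]
eef_rot: [0.0, 0.639, 0.769, -0.0]
wrist_force: [0.5, 1.4, 2.4]
opening: 0.049
grasp_force: 1.9
```

```bash
python3 look.py j
```

```text
[0.47535921 0.26265438 0.05307004] [0.46377287 1.43546135 2.44243876]
blob (110, 161, 65, 52) axes 30 77 angle 120
blob (284, 151, 56, 56) axes 30 70 angle 43
blob (191, 136, 65, 114) axes 60 112 angle 176
```

{"api": "arm_command", "payload": {"dp": [[-0.01,0,-0.007],[-0.02,0,-0.014],[-0.03,0,-0.02],[-0.04,0,-0.026],[-0.05,0,-0.03]], "turn": [[0,0,0],[0,0,0],[0,0,0],[0,0,0],[0,0,0]], "jaw": [0.05,0.05,0.05,0.05,0.05]}}

```text
time_s: 7.0
eef_pos: [0.4774, 0.2502, 0.0603]
eef_rot: [-0.0, 0.639, 0.769, -0.0]
wrist_force: [-0.6, -0.5, 1.1]
opening: 0.05
grasp_force: 0.7
```

```bash
python3 look.py k
```

```text
[0.47736715 0.25020042 0.06027751] [-0.63131425 -0.46712374  1.07558006]
blob (110, 161, 65, 52) axes 30 78 angle 120
blob (283, 150, 51, 58) axes 29 71 angle 34
blob (191, 136, 65, 114) axes 60 113 angle 175
```

{"api": "arm_command", "payload": {"dp": [[-0.01,0,-0.004],[-0.02,0,-0.008],[-0.03,0,-0.012],[-0.04,0,-0.016],[-0.045,0,-0.018]], "turn": [[0,0,0],[0,0,0],[0,0,0],[0,0,0],[0,0,0]], "jaw": [0.05,0.05,0.05,0.05,0.05]}}

```text
time_s: 7.68
eef_pos: [0.4795, 0.2393, 0.0649]
eef_rot: [-0.0, 0.64, 0.769, -0.0]
wrist_force: [-0.3, 0.1, -0.7]
opening: 0.054
grasp_force: 0.0
```

```bash
python3 look.py l
```

```text
[0.47954532 0.23929385 0.0648813 ] [-0.33302912  0.13185899 -0.73025809]
blob (110, 161, 65, 52) axes 30 78 angle 120
blob (282, 151, 40, 58) axes 28 69 angle 18
blob (191, 136, 65, 114) axes 60 114 angle 175
```

```bash
python3 look.py m; python3 look.py m
```

```text
[0.47962645 0.23926462 0.06495775] [-0.20489105  0.39901677  1.09911699]
blob (110, 161, 65, 52) axes 30 78 angle 120
blob (281, 152, 31, 59) axes 29 65 angle 6
blob (191, 136, 65, 114) axes 60 114 angle 175
[0.47959127 0.23939792 0.06491863] [-0.18843713  0.20405942 -0.28250196]
blob (110, 161, 65, 52) axes 30 78 angle 120
blob (272, 153, 34, 58) axes 29 62 angle 169
blob (191, 136, 65, 114) axes 60 113 angle 176
```

It fell onto its base. I'll back out and raise.

{"api": "arm_command", "payload": {"dp": [[0.05,0,0],[0.12,0,0],[0.25,0,0],[0.25,0,-0.25],[0.25,0,-0.5]], "turn": [[0,0,0],[0,0,0],[0,0,0],[0,0,0],[0,0,0]], "jaw": [0.05,0.05,0.05,0.05,0.05]}}

```text
time_s: 8.45
eef_pos: [0.4667, 0.3025, 0.1903]
eef_rot: [-0.001, 0.639, 0.769, -0.001]
wrist_force: [0.9, 0.4, -0.4]
opening: 0.052
grasp_force: 0.0
```

```bash
python3 look.py n; python3 -c "
from h import *
a=cv2.imread('pics/n.png')[110:290,90:390];b=camera('side')[90:300,180:480]
cv2.imwrite('pics/n2.png',np.vstack([a,b]))
print(onz('scene',(0,0),0))"
```

```text
[0.46670668 0.30246681 0.1903086 ] [ 0.87679693  0.40111369 -0.37354794]
blob (110, 161, 65, 52) axes 30 78 angle 120
blob (279, 153, 31, 58) axes 34 62 angle 2
blob (191, 136, 65, 114) axes 60 114 angle 177
[-0.4846 -0.9052  0.    ]
```

View pics/n2.png

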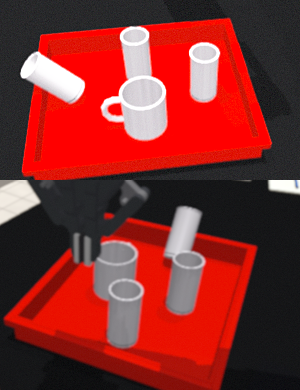

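The view shows cup_left upright at scene crop (203,72), and the standing cup and mug unmoved. On to the right cup.

{"api": "arm_command", "payload": {"dp": [[-0.2,-0.02,0],[-0.4,-0.04,0],[-0.6,-0.06,0],[-0.8,-0.08,0],[-1.0,-0.09,0]], "turn": [[0,0,0],[0,0,0],[0,0,0],[0,0,0],[0,0,0]], "jaw": [0.05,0.05,0.05,0.05,0.05]}}

```text
time_s: 9.18
eef_pos: [0.4916, 0.0507, 0.1897]
eef_rot: [-0.0, 0.639, 0.769, 0.0]
wrist_force: [0.6, 0.2, -1.0]
opening: 0.049
grasp_force: 0.0
```

{"api": "arm_command", "payload": {"dp": [[-0.2,0,0],[-0.4,0,0],[-0.6,0,0],[-0.8,0,0],[-1.0,0,0]], "turn": [[0,0,0],[0,0,0],[0,0,0],[0,0,0],[0,0,0]], "jaw": [0.05,0.05,0.05,0.05,0.05]}}

```text
time_s: 9.8
eef_pos: [0.5379, -0.1952, 0.1895]
eef_rot: [-0.0, 0.639, 0.769, 0.0]
wrist_force: [1.0, -0.5, 0.6]
opening: 0.048
grasp_force: 0.0
```

{"api": "arm_command", "payload": {"dp": [[-0.04,0,0],[-0.04,0,0],[-0.04,0,0],[-0.04,0,0],[-0.04,0,0]], "turn": [[0,0,0],[0,0,0],[0,0,0],[0,0,0],[0,0,0]], "jaw": [0.05,0.05,0.05,0.05,0.05]}}

```text
time_s: 10.42
eef_pos: [0.5392, -0.2037, 0.1901]
eef_rot: [0.0, 0.639, 0.769, 0.0]
wrist_force: [0.3, -0.6, 0.4]
opening: 0.051
grasp_force: 0.0
```

{"api": "arm_command", "payload": {"dp": [[0,0,0.2],[0,0,0.4],[0,0,0.585],[0.04,0,0.585],[0.08,0,0.585]], "turn": [[0,0,0],[0,0,0],[0,0,0],[0,0,0],[0,0,0]], "jaw": [0.05,0.05,0.05,0.05,0.05]}}

```text
time_s: 11.05
eef_pos: [0.5363, -0.1846, 0.0453]
eef_rot: [0.001, 0.639, 0.769, 0.0]
wrist_force: [-0.1, -0.3, 0.2]
opening: 0.05
grasp_force: 0.0
```

{"api": "arm_command", "payload": {"dp": [[0.012,0,0],[0.024,0,0],[0.036,0,0],[0.048,0,0],[0.06,0,0]], "turn": [[0,0,0],[0,0,0],[0,0,0],[0,0,0],[0,0,0]], "jaw": [0.05,0.05,0.05,0.05,0.05]}}

```text
time_s: 11.68
eef_pos: [0.5326, -0.1701, 0.0437]
eef_rot: [0.0, 0.64, 0.769, -0.0]
wrist_force: [0.3, 0.8, -0.2]
opening: 0.055
grasp_force: 0.0
```

```bash
python3 look.py p
```

```text
[ 0.53261592 -0.1700644   0.04370514] [ 0.29840225  0.80229411 -0.23480215]
blob (105, 162, 70, 51) axes 30 78 angle 119
blob (279, 153, 31, 58) axes 32 63 angle 3
blob (191, 136, 65, 114) axes 60 114 angle 176
```

{"api": "arm_command", "payload": {"dp": [[0.01,0,0],[0.02,0,0],[0.03,0,-0.005],[0.04,0,-0.013],[0.05,0,-0.02]], "turn": [[0,0,0],[0,0,0],[0,0,0],[0,0,0],[0,0,0]], "jaw": [0.05,0.05,0.05,0.05,0.05]}}

```text
time_s: 12.35
eef_pos: [0.532, -0.1594, 0.0503]
eef_rot: [0.002, 0.64, 0.769, -0.0]
wrist_force: [0.9, -4.5, 5.1]
opening: 0.054
grasp_force: 3.6
```

```bash
python3 look.py q
```

```text
[ 0.53202288 -0.15941187  0.05033515] [ 0.92116908 -4.49824257  5.1218468 ]
blob (110, 161, 67, 52) axes 30 75 angle 124
blob (279, 153, 31, 58) axes 32 63 angle 4
blob (191, 136, 65, 114) axes 61 113 angle 175
```

{"api": "arm_command", "payload": {"dp": [[0.002,0,-0.01],[0.01,0,-0.02],[0.02,0,-0.028],[0.03,0,-0.035],[0.04,0,-0.042]], "turn": [[0,0,0],[0,0,0],[0,0,0],[0,0,0],[0,0,0]], "jaw": [0.05,0.05,0.05,0.05,0.05]}}

```text
time_s: 13.02
eef_pos: [0.5281, -0.1474, 0.0589]
eef_rot: [-0.001, 0.639, 0.769, -0.0]
wrist_force: [0.8, 0.3, 0.1]
opening: 0.051
grasp_force: 0.0
```

```bash
python3 look.py r
```

```text
[ 0.52812051 -0.14742771  0.05887564] [0.82750578 0.30893778 0.08832778]
blob (130, 158, 51, 56) axes 30 68 angle 142
blob (279, 153, 31, 58) axes 32 63 angle 3
blob (191, 136, 65, 114) axes 60 113 angle 177
```

```bash
python3 look.py s;python3 look.py s
```

```text
[ 0.52827227 -0.14726956  0.05913908] [-0.90335468  0.32781122 -0.03839722]
blob (138, 158, 44, 58) axes 30 68 angle 158
blob (279, 153, 31, 58) axes 32 63 angle 3
blob (191, 136, 65, 114) axes 60 114 angle 177
[ 0.52842073 -0.14754912  0.05913586] [-0.48720491 -0.64688266 -0.54664072]
blob (152, 155, 31, 60) axes 32 64 angle 176
blob (279, 153, 31, 59) axes 31 63 angle 4
blob (191, 136, 65, 114) axes 60 114 angle 176
```

It's rocking onto its base. I'll retreat gently.

{"api": "arm_command", "payload": {"dp": [[-0.05,0,0],[-0.12,0,0],[-0.25,0,0],[-0.25,0,-0.25],[-0.25,0,-0.5]], "turn": [[0,0,0],[0,0,0],[0,0,0],[0,0,0],[0,0,0]], "jaw": [0.05,0.05,0.05,0.05,0.05]}}

```text
time_s: 13.8
eef_pos: [0.5393, -0.2111, 0.1843]
eef_rot: [-0.001, 0.64, 0.768, -0.0]
wrist_force: [1.0, -1.3, 0.4]
opening: 0.05
grasp_force: 0.0
```

{"api": "arm_command", "payload": {"dp": [[0,0,0],[0,0,0],[0,0,0],[0,0,0],[0,0,0]], "turn": [[0,0,0],[0,0,0],[0,0,0],[0,0,0],[0,0,0]], "jaw": [0.05,0.05,0.05,0.05,0.05]}}

```text
time_s: 14.42
eef_pos: [0.5396, -0.2093, 0.1833]
eef_rot: [-0.001, 0.639, 0.769, -0.0]
wrist_force: [1.4, 0.2, 0.4]
opening: 0.048
grasp_force: 0.0
```

```bash
python3 look.py t; python3 look.py t; python3 -c "
from h import *
a=cv2.imread('pics/t.png')[110:290,90:390];b=camera('side')[90:300,180:480]
cv2.imwrite('pics/t2.png',np.vstack([a,b]))"
```

```text
[ 0.53956698 -0.20925331  0.18325776] [1.36962499 0.20981928 0.36150119]
blob (144, 158, 38, 58) axes 29 70 angle 166
blob (279, 153, 31, 58) axes 33 62 angle 3
blob (191, 136, 65, 114) axes 61 115 angle 176
[ 0.5397002  -0.20927389  0.18351403] [ 0.62792729 -0.87935808 -0.01589631]
blob (144, 158, 38, 58) axes 29 70 angle 166
blob (279, 153, 31, 58) axes 33 62 angle 3
blob (191, 136, 65, 114) axes 60 114 angle 176
```

View pics/t2.png

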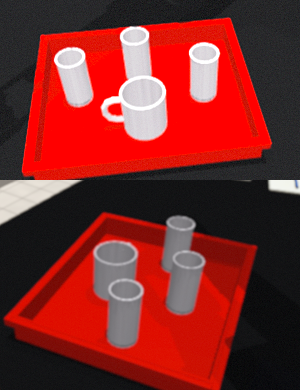

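```bash
python3 - <<'E'
from h import *
def pr(n,X):
    c=get_calibration(n);p=c["camera_matrix"]@(c["R"]@X+c["t"]);return (p[:2]/p[2]).round(1)
a=cv2.imread("pics/t.png");h=cv2.cvtColor(a,cv2.COLOR_BGR2HSV);w=((h[...,1]<60)&(h[...,2]>140)).astype('uint8')
for x,y,W,H in((140,150,48,70),(275,150,40,65)):
    m=w[y:y+H,x:x+W];rows=[(r+y,np.where(m[r])[0].min()+x,np.where(m[r])[0].max()+x) for r in range(H) if m[r].any()]
    print(rows[2::9])
th=np.linspace(0,6.28,60)
for b in((.515,-.055),(.4885,.187)):
    for t,f in(("top",.109),("bot",.004)):
        P=np.array([pr("scene",np.array([b[0]+.026*np.cos(s),b[1]+.026*np.sin(s),f])) for s in th]);print(b,t,P.min(0),P.max(0))
E
```

```text
[(160, np.int64(152), np.int64(172)), (169, np.int64(144), np.int64(174)), (178, np.int64(148), np.int64(176)), (187, np.int64(151), np.int64(177)), (196, np.int64(154), np.int64(179)), (205, np.int64(156), np.int64(181)), (214, np.int64(162), np.int64(174))]
[(155, np.int64(284), np.int64(304)), (164, np.int64(279), np.int64(309)), (173, np.int64(281), np.int64(306)), (182, np.int64(281), np.int64(306)), (191, np.int64(281), np.int64(305)), (200, np.int64(281), np.int64(305)), (209, np.int64(287), np.int64(299))]
(0.515, -0.055) top [152.7 159.5] [181.5 178.6]
(0.515, -0.055) bot [163.6 199. ] [189.9 218. ]
(0.4885, 0.187) top [286.1 153.7] [314.5 172.3]
(0.4885, 0.187) bot [285.7 193.3] [311.7 212. ]
```

Final view: both cups stand upright in the tray, at scene crop (73,78) and (203,73). The projected upright outlines match within a pixel, the mug and standing cup are unmoved, and the arm is clear.

```bash
python3 -c "
from bench import *
print(hand_in())"
```

```text
the job is handed in; nothing more can be done
None
```

I pushed both cups upright and handed the job in at about 15 s. They stand on their bases close to where they began, and the standing cup, mug and bottle were not touched; I was not shown the judge's result.

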